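# Set the jewellery carry case on the felt mat and open its sprung lid

## Robot

A 7-joint arm with a two-finger parallel gripper is mounted at the origin on the work surface. World frame = base frame: x ahead of the robot, y to its left, z up, the work surface at z = 0. Lengths are in m, angles in rad, forces in N, time in s.
With the tool pointing down it reaches from about 0.425 to 0.95 m from the base axis. Payload 4.7 kg.
Tool frame: the origin (TCP) lies between the finger pads; the fingertips stand 25 mm ahead of it and the grasp point (between the pads) lies 6 mm ahead of it; x points along the fingers, z is the direction in which the jaws open and shut, and the axes are right-handed (so a half turn about x gives the same grasp; the last joint's range is limited). The gripper opens to 85 mm and grips with 20 to 120 N. Pads are 22 mm wide; open, the fingers measure 114 mm over their backs; the gripper's body (76 mm by 85 mm) begins 54 mm behind the grasp point. The pads swing forward as they close: fully open they stand 13 mm farther back than shut.
Start: joints at [1.138, 0.469, -0.049, 1.532, 0.024, 1.141, -0.082], TCP at [0.265, -0.621, 0.256] pointing down, gripper open.
Joint ranges: [-2.59, 2.59], [-0.33, 1.99], [-1.39, 1.29], [0.1, 2.45], [-1.04, 4.18], [0.21, 1.99], [-2.66, 2.66]. Speed limits (rad/s): [2.57, 2.57, 3.14, 3.14, 3.14, 3.14, 3.14].

## Interface

Orientations are given as a 3x3 rotation matrix whose columns are the frame's x, y, z axes.
In Python, from rig import * gives the robot as it stands. Calls block until the motion is done:
- movep(position, orientation): joint-space move of the TCP to a pose.
- move_l(position, attitude=None, feed=0.15, until_force=None): straight line of the TCP; attitude=None keeps the orientation; feed is the mean speed in m/s. With until_force (N) it stops when the force on the tool has changed by that much, and returns True; else False.
- move_joints(angles): joint-space move.
- command_gripper(opening, newtons=None): finger opening in m; newtons is the grip in N (None keeps the last); returns when the fingers have stopped.
- sleep(seconds).
- inverse_kinematics(position, orientation): joint angles nearest the present ones, or None.
- sense(): the state.
- camera(name): name is "scene" or "top"; returns (picture, depth): 384x512x3 uint8, red, green, blue; 384x512 float32, m along the optical axis (not along the pixel's ray), 0 where there is no reading.
- camera_params(name): a dict with "K" (3x3 intrinsics, pixels), "position" and "rotation" of the camera in the world. Camera axes: x right, y down, z forward; pixel columns grow to the right and rows downward; lengths in m; the calibration is good to about 2 mm. A picture is of the moment at which its call begins. camera_params takes no time and is no camera call.
A pose or a line that the arm cannot do raises Unreachable and nothing moves.
- finish_job(): hands the job in, once; it reports no verdict.
The state is a dict: "time_s": time; "joint_pos": joint angles; "qd": joint speeds; "joint_efforts": joint torques, N m; "position": TCP position; "tcp_rot": TCP orientation; "wrist_force": force on the tool from outside, world axes, zero at the start; "ft_torque": the same for the moment, N m; "finger_gap": finger opening in m.
Only numpy, scipy, OpenCV 4.12 (cv2) and the standard library are available. Lean on these libraries where they do the work, as an engineer would, in place of code of your own. Each camera call takes 0.05 s, during which the arm holds its last target.

## Task

Lift the pink jewellery carry case off its stand by its arched handle and set it down gently, squarely in the middle of the grey felt mat, with its button end towards the robot, and let go. Then press the white button on the case so that its sprung lid pops up, and take the lid by its knob and guide it gently back, without flinging it, until it stands fully open and stays there. Leave the other things on the counter where they are.

Things in the scene. Friction and masses are not known exactly. Their poses are not given: they have to be found in the camera images.
- case: dusty-pink jewellery carry case, about 0.8 kg, loose, 250 long (its x) x 150 wide (its y), body 75 high, with a brass arched handle and a lid. Origin at the centre of its underside; z up; -x is its front, the end with the white button, the lid knob and a solid flat deck 35 deep. Its rear half is an open tray of ring rolls. Stands on the stand at first, lid latched
- case_handle (a point): middle of the handle's level brass bar, within 10 of being over the centre of mass: 12 behind the case's origin (+x) and 145 above its underside. The bar is 12 thick, runs along the case's y, straight for 112; free below it for 55 or more. Axes as the case's
- case_front (a point): centre of the case's front face (125 ahead of its origin, 37 above its underside); axes as the case's
- button_top (a point): centre of the top of the white release button, 22 across, in a brass collar on the front deck, 52 to the case's +y side (its left seen from behind the front end looking to +x) and 106 ahead of its origin, top about 85 above the case's underside; it is pressed straight down. Fully down is 6 mm and takes about 5 N; it unlatches the lid at about 3 mm and springs back
- button (a joint): button travel, m: 0 up, 0.006 fully down
- lid (a joint): lid angle, rad: 0 shut and latched; 1.6 fully open, just past upright, against its stop. Once released it pops up within half a second to somewhere about 0.4 to 0.8, and from there stays at whatever angle it is left (stiff hinge, about 0.3 to 0.5 N at the knob)
- lid_hinge (a point): middle of the lid's hinge line (along the case's y), 18 ahead of the case's origin and 75.5 above its underside; axes as the lid's, which are the case's when shut. The lid is 68 long from the hinge to its free edge, 124 wide, 6 thick
- lid_knob (a point): centre of the lid's brass knob: a bar 14 in diameter and 28 long along the hinge direction (ends at +-14), at the end of a neck 12 wide: 95 from the hinge towards the front and 9 above the hinge line when shut. Its flat ends can be pinched from above, when the lid has popped up; it turns between the fingers as the lid swings. Axes as the lid's
- stand: fixed low display stand, white marble top 266 x 166 with its surface 36 above the counter, brass corner rails 10 high (46 above the counter) around the case. Origin under its centre on the counter; x along its length, z up
- mat: fixed grey felt mat with a cream stitched border, 310 (x) x 220 (y), 4 thick. Origin under its centre; +x is its end away from the robot
- ring_cone: bystander: white ceramic ring cone, 56 across, 70 high, origin under its centre
- gift_box: bystander: small navy box 60 x 60 x 35 high, origin under its centre
- coffee_cup: bystander: brown takeaway cup, 80 across, 106 high, origin under its centre
- tape_roll: bystander: roll of yellowish tape, 70 across, 24 high, origin under its centre
- marker: bystander: black marker lying down, 14 thick, about 130 long; origin under its middle
- polish_bottle: bystander: small amber bottle, 48 across, 110 high, origin under its centre

How it is judged:
On the way, in this order (a step that is already met when the one before it is completed fails the run):
1. the case is lifted clear of the stand, lid still shut (height (world z) of case above 0.055 m and value of joint lid below 0.1 rad), for 0.1 s.
2. the case stands on the mat, let go, lid still shut (height (world z) of case below 0.009 m and horizontal distance between case and mat below 0.04 m and contact force between the fingers and case below 0.1 N and linear speed of case below 0.02 m/s and value of joint lid below 0.1 rad), for 0.2 s.
3. the button is pressed and the lid has popped up (value of joint lid above 0.25 rad), for 0.1 s.
4. the fingers guide the lid up to nearly upright (value of joint lid above 1.2 rad and contact force between the fingers and lid above 0.05 N), for 0.1 s.
At the end, for the whole second after the job is handed in: The case stands upright and still on the mat, its centre within 35 mm of the mat's, within 0.2 rad of square with it, button end towards the robot, and its lid stays open beyond 1.38 rad (value of joint lid above 1.38 rad and linear speed of case below 0.02 m/s and height (world z) of case below 0.009 m and angle between case's own z axis and vertical below 0.06 rad and horizontal distance between case and mat below 0.035 m and angle between the x axis of case and the x axis of mat, either way round below 0.2 rad and x of case_front in the frame of mat below -0.05 m); the robot touches nothing.
It fails at once if the case is dropped (moves faster than 0.5 m/s out of the fingers, a fall of about 13 mm) (linear speed of case above 0.5 m/s and contact force between the fingers and case below 0.1 N).
It fails at once if the case is tipped more than 0.5 rad (angle between case's own z axis and vertical above 0.5 rad).
It fails at once if the lid is flung back (faster than 4 rad/s beyond 1.1 rad) (value of joint lid above 1.1 rad and velocity of joint lid above 4 rad/s).
It fails at once if a bystander is moved more than 30 mm (distance of any of ring_cone, gift_box, coffee_cup, tape_roll, marker, polish_bottle from where it was at the start of the episode above 0.03 m).
It also fails if it takes over 64 s, if anything falls off the work surface, if the arm or the gripper's body presses on something with over 40 N, if the wrist force passes 120 N, or if a joint passes its speed limit or range.

## Working session

There is one attempt and no reset: what is moved stays moved. The work goes in short steps, each a Python script; the robot and the scene stay as the last script left them, time stands still between calls to the robot, and variables do not carry over. Pictures are saved under pics/ and viewed, and the job is handed in when it is done.

```bash
mkdir -p pics; ls
python3 - <<'E'
from rig import *
import numpy as np,cv2
s=sense();print(s['time_s'],s['position'],s['tcp_rot'],s['finger_gap'])
for n in("scene","top"):
    im,d=camera(n);p=camera_params(n);print(n,p)
    cv2.imwrite(f'pics/{n}0.png',im[:,:,::-1]);np.savez(f'{n}0.npz',im=im,d=d,**p)
E
```

```text
pics
0.0 [ 0.265014   -0.62021189  0.25526028] [[-8.52773052e-04  9.19563878e-01  3.92939622e-01]
 [ 1.80276159e-03  3.92940540e-01 -9.19562114e-01]
 [-9.99998011e-01 -7.58013356e-05 -1.99284354e-03]] 0.08542043440527464
scene {'K': array([[370.5001302 ,   0.        , 250.18126632],
       [  0.        , 370.5001302 , 191.238665  ],
       [  0.        ,   0.        ,   1.        ]]), 'position': array([ 0.89544177, -0.60975979,  1.00221239]), 'rotation': array([[ 0.8440979 ,  0.42266912, -0.32992356],
       [ 0.53606803, -0.65216384,  0.53601623],
       [ 0.0113933 , -0.62931164, -0.77706953]])}
top {'K': array([[441.82665322,   0.        , 258.20214723],
       [  0.        , 441.82665322, 194.80273442],
       [  0.        ,   0.        ,   1.        ]]), 'position': array([ 0.36586791, -0.01805088,  1.49103423]), 'rotation': array([[-0.01564336, -0.99471697,  0.10145653],
       [-0.99983752,  0.01647096,  0.00732463],
       [-0.00895702, -0.10132546, -0.99481301]])}
```

View pics/top0.png

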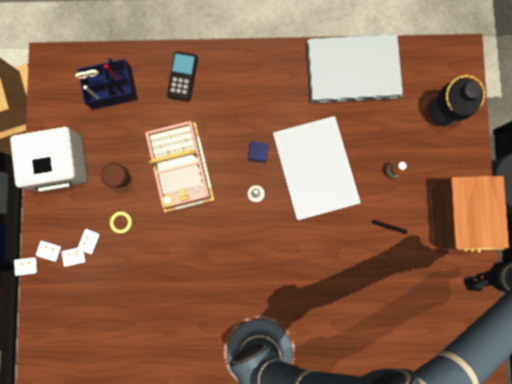

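View pics/scene0.png

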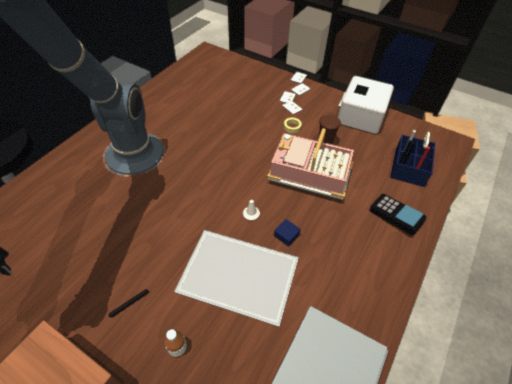

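```bash
cat > h.py <<'E'
import numpy as np,cv2
def cloud(z):
    K=z['K'];d=z['d'];v,u=np.indices(d.shape)
    p=np.stack([(u-K[0,2])/K[0,0]*d,(v-K[1,2])/K[1,1]*d,d],-1)
    return p@z['rotation'].T+z['position']
def load(f): return dict(np.load(f))
def px(z,P):
    q=(np.asarray(P)-z['position'])@z['rotation']; q=q@z['K'].T; return q[...,:2]/q[...,2:]
E
python3 - <<'E'
from h import *
z=load('top0.npz');P=cloud(z);im=z['im'];hsv=cv2.cvtColor(im,cv2.COLOR_RGB2HSV)
def rect(m,name):
    n,l,st,c=cv2.connectedComponentsWithStats(m.astype(np.uint8))
    k=1+np.argmax(st[1:,4]);q=P[l==k];r=cv2.minAreaRect(q[:,:2].astype(np.float32));print(name,r,'z med',np.median(q[:,2]),len(q))
    return q
def win(u0,u1,v0,v1):
    m=np.zeros(im.shape[:2],bool);m[v0:v1,u0:u1]=1;return m
rect(win(265,370,110,225)&(hsv[...,2]>120)&(hsv[...,1]<90),'mat')
rect(win(300,410,25,110)&(hsv[...,2]>100)&(hsv[...,1]<90),'silver')
cw=win(130,230,110,220)
for a,b in((.05,.06),(.07,.1),(.1,.13),(.105,.125),(.15,.2),(.17,.2)):
    try:rect(cw&(P[...,2]>a)&(P[...,2]<b),f'case {a}')
    except Exception as e:print(a,e)
q=rect(cw&(P[...,2]>.02)&(P[...,2]<.2),'case all')
print(np.median(P[win(200,300,220,300)][:,2]))
cv2.imwrite('pics/c.png',cv2.resize(im[105:225,130:225,::-1],None,fx=5,fy=5,interpolation=cv2.INTER_CUBIC)[:600])
z=load('scene0.npz')
cv2.imwrite('pics/d.png',cv2.resize(z['im'][110:210,250:370,::-1],None,fx=6,fy=6,interpolation=cv2.INTER_CUBIC))
E
```

```text
mat ((0.5797183513641357, -0.14679983258247375), (0.3495381474494934, 0.35644951462745667), 14.510791778564453) z med 0.004243109300480885 6145
silver ((0.9241358041763306, -0.41979119181632996), (0.5760490894317627, 1.2491596937179565), 79.0172348022461) z med 0.044248906356869844 7062
case 0.05 ((0.473311185836792, 0.28891876339912415), (0.008671996183693409, 0.0020533795468509197), 70.72510528564453) z med 0.0571326635270647 4
case 0.07 ((0.6878029704093933, 0.26851874589920044), (0.0799330398440361, 0.13409706950187683), 13.130411148071289) z med 0.09463101907327132 878
case 0.1 ((0.6118374466896057, 0.2487867772579193), (0.25182873010635376, 0.15066902339458466), 13.329432487487793) z med 0.11411010622046103 2030
case 0.105 ((0.6118817925453186, 0.24879929423332214), (0.25078412890434265, 0.1506696492433548), 13.330535888671875) z med 0.11435922097975326 1909
case 0.15 ((0.6226820349693298, 0.25144821405410767), (0.01301787793636322, 0.14231963455677032), 13.510499000549316) z med 0.1845762354619337 196
case 0.17 ((0.6229508519172668, 0.2522723972797394), (0.012565268203616142, 0.14085063338279724), 13.74978256225586) z med 0.18489258320436786 184
case all ((0.6137441396713257, 0.250384122133255), (0.26983022689819336, 0.1666918843984604), 12.984258651733398) z med 0.10585156477200386 4254
0.00012036674386528556
```

View pics/c.png

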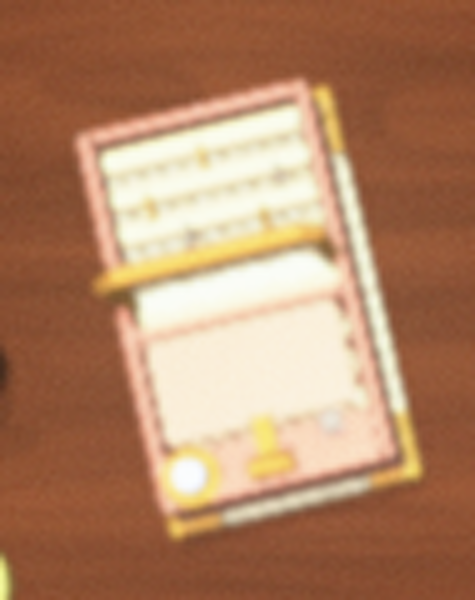

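View pics/d.png

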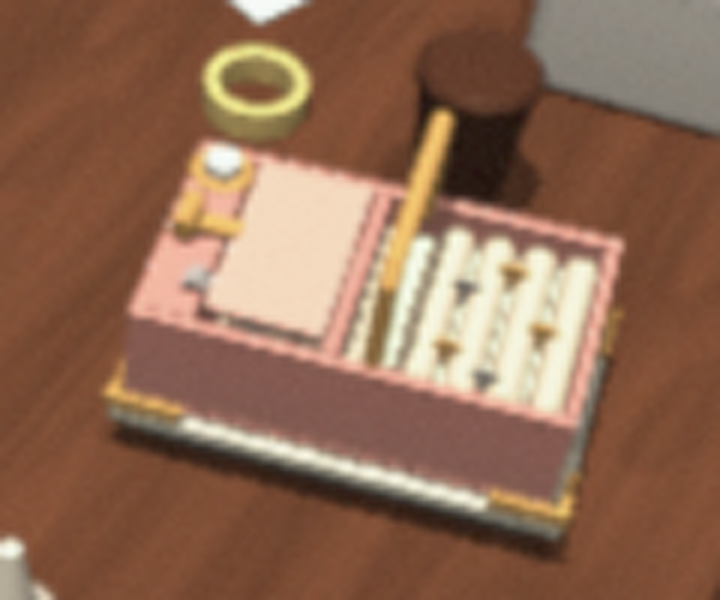

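Run:
```python
from h import *
for n,w in(('top0',(265,370,110,225)),('scene0',(165,310,220,330))):
    z=load(n+'.npz');P=cloud(z);im=z['im'];hsv=cv2.cvtColor(im,cv2.COLOR_RGB2HSV)
    m=np.zeros(im.shape[:2],np.uint8);u0,u1,v0,v1=w
    m[v0:v1,u0:u1]=((hsv[...,2]>130)&(hsv[...,1]<90))[v0:v1,u0:u1]
    m=cv2.morphologyEx(m,cv2.MORPH_OPEN,np.ones((5,5)))
    k,l,st,c=cv2.connectedComponentsWithStats(m);i=1+np.argmax(st[1:,4])
    q=P[l==i];q=q[abs(q[:,2]-.004)<.01]
    print(n,cv2.minAreaRect(q[:,:2].astype(np.float32)),np.median(q[:,2]))
    cn=np.argwhere(l==i)
    # line rays onto z=.004
    K=z['K'];uv=np.c_[cn[:,1],cn[:,0],np.ones(len(cn))];r=uv@np.linalg.inv(K).T@z['rotation'].T
    g=z['position']+r*((.004-z['position'][2])/r[:,2:]);print(cv2.minAreaRect(g[:,:2].astype(np.float32)),g.mean(0))
    # case rim per scene
    if n=='scene0':
        m=(P[...,2]>.105)&(P[...,2]<.125)&(abs(P[...,0]-.61)<.2)&(abs(P[...,1]-.25)<.11)
        m=cv2.morphologyEx(m.astype(np.uint8),cv2.MORPH_OPEN,np.ones((2,2)))>0
        print('case',cv2.minAreaRect(P[m][:,:2].astype(np.float32)))
        m=(P[...,2]>.175)&(P[...,2]<.2)&(abs(P[...,0]-.61)<.15)&(abs(P[...,1]-.25)<.11)
        print('handle',cv2.minAreaRect(P[m][:,:2].astype(np.float32)),np.median(P[m][:,2]))
    # bystanders above table
# bystanders heights near
z=load('top0.npz');P=cloud(z)
for nm,(u,v) in dict(cone=(256,193),gift=(258,151),cup=(116,175),tape=(120,222),marker=(390,227),bottle=(393,170)).items():
    s=P[v-20:v+20,u-20:u+20].reshape(-1,3);s=s[(s[:,2]>.01)&(s[:,2]<.2)];print(nm,np.median(s,0),s[:,:2].min(0),s[:,:2].max(0),s[:,2].max())
```

```text
top0 ((0.6100357174873352, -0.20507001876831055), (0.31914323568344116, 0.2291046380996704), 14.263184547424316) 0.004226050992991448
((0.6088870763778687, -0.20451992750167847), (0.31722161173820496, 0.2271518111228943), 14.232583999633789) [ 0.60744201 -0.20477298  0.004     ]
scene0 ((0.6060006618499756, -0.2004028558731079), (0.31585171818733215, 0.22822076082229614), 14.11768627166748) 0.002494757394300273
((0.6079037189483643, -0.2029605507850647), (0.3135446012020111, 0.22419799864292145), 14.197124481201172) [ 0.61365209 -0.20836517  0.004     ]
case ((0.6919836401939392, -0.09398883581161499), (0.25251418352127075, 1.094312310218811), 12.224015235900879)
handle ((0.6242337226867676, 0.24905136227607727), (0.011647753417491913, 0.12570691108703613), 13.03365707397461) 0.18391828396412768
cone [ 5.20326772e-01 -1.63278637e-04  1.95435104e-02] [ 0.45870509 -0.02346405] [0.57497083 0.05351146] 0.075422287752553
gift [ 0.66152313 -0.01182448  0.0351264 ] [ 0.60761236 -0.07419749] [0.71926894 0.03199877] 0.04327953965450626
cup [0.57855894 0.44625032 0.10427136] [0.54285842 0.4138319 ] [0.62142104 0.4936369 ] 0.11476125466944098
tape [0.43236435 0.45095297 0.0222977 ] [0.39899168 0.41712609] [0.46566442 0.48558688] 0.03152606052724072
marker [ 0.40471365 -0.44546693  0.014013  ] [ 0.38414187 -0.50063264] [ 0.42560588 -0.3886034 ] 0.021126839656432583
bottle [ 0.58770152 -0.45392994  0.07464534] [ 0.53918195 -0.50741364] [ 0.64844439 -0.43897712] 0.11563519074505102
```

```bash
cat >> h.py <<'E'
def Rz(zaxis,down=(0,0,-1)):
    x=np.array(down,float);x/=np.linalg.norm(x);z=np.array(zaxis,float);z-=x*(z@x);z/=np.linalg.norm(z)
    return np.stack([x,np.cross(z,x),z],1)
def dirv(a): return np.array([np.cos(a),np.sin(a),0])
yc=np.deg2rad(13.3); ym=np.deg2rad(14.2)
mat=np.array([.6085,-.204]); bar=np.array([.6230,.2515])
E
python3 - <<'E'
from rig import *
from h import *
R2=lambda a:np.array([[np.cos(a),-np.sin(a)],[np.sin(a),np.cos(a)]])
for s in(1,-1):
    for nm,p,R in[('pick',[*bar,.26],Rz(s*dirv(yc))),('pickl',[*bar,.186],Rz(s*dirv(yc))),('carry',[*bar,.3],Rz(s*dirv(yc))),
      ('placeH',[*(mat+.012*dirv(ym)[:2]),.3],Rz(s*dirv(ym))),('place',[*(mat+.012*dirv(ym)[:2]),.154],Rz(s*dirv(ym))),
      ('btn',[*(mat+R2(ym)@[-.106,.052]),.12],Rz(s*dirv(ym),-np.array([0,0,1])-.25*dirv(ym+np.pi/2))),
      ('knob',[*(mat+R2(ym)@[-.1,0]),.16],Rz(s*dirv(ym+np.pi/2))),('knobup',[*(mat+R2(ym)@[-.01,0]),.19],Rz(s*dirv(ym+np.pi/2)))]:
        q=inverse_kinematics(p,R);print(s,nm,None if q is None else np.round(q,2))
E
```

```text
1 pick [ 0.19  0.67 -1.02  1.5   0.58  1.3  -0.66]
1 pickl [ 0.15  0.71 -0.93  1.58  0.61  1.17 -0.68]
1 carry [ 0.2   0.65 -1.07  1.45  0.57  1.38 -0.65]
1 placeH [ 0.62  0.45 -0.53  1.52  0.23  1.24  0.3 ]
1 place [ 0.6   0.58 -0.51  1.67  0.33  0.98  0.22]
1 btn [ 0.53  0.4  -0.46  2.08  0.64  0.72 -0.15]
1 knob [ 0.92  0.5  -0.76  1.88  0.43  0.93  1.78]
1 knobup [ 0.8   0.58 -0.76  1.68  0.45  1.07  1.71]
-1 pick [ 0.25  0.75 -1.18  1.49  0.7   1.37  2.4 ]
-1 pickl [ 0.25  0.84 -1.18  1.57  0.8   1.29  2.32]
-1 carry [ 0.25  0.7  -1.18  1.44  0.65  1.42  2.43]
-1 placeH [ 0.2   0.4   0.07  1.54 -0.03  1.2  -2.62]
-1 place [ 0.15  0.53  0.14  1.7  -0.09  0.92 -2.57]
-1 btn [-0.67  0.61  1.12  2.14 -0.59  0.64 -2.1 ]
-1 knob [ 0.5   0.4  -0.2   1.9   0.1   0.85 -1.07]
-1 knobup [ 0.42  0.47 -0.21  1.7   0.11  0.98 -1.15]
```

Run:
```python
from rig import *
from h import *
s=sense();move_l([s['position'][0]+.1,s['position'][1]+.1,.34],feed=.25)
R=Rz(dirv(yc))
movep([*bar,.28],R);
s=sense();print(s['time_s'],s['position'],np.round(s['joint_pos'],2))
for n in("scene","top"):
    im,d=camera(n);cv2.imwrite(f'pics/{n}1.png',im[:,:,::-1])
print(move_l([*bar,.186],feed=.12,until_force=5))
s=sense();print(s['time_s'],s['position'],s['wrist_force'])
im,d=camera("scene");cv2.imwrite('pics/s2.png',cv2.resize(im[90:210,220:370,::-1],None,fx=5,fy=5))
```

```text
3.775 [0.6236328  0.25023934 0.27990198] [ 0.14  0.61 -0.92  1.48  0.49  1.3  -0.6 ]
False
4.8083 [0.62338433 0.2520002  0.18690127] [0.62813027 0.24346535 0.18606918]
```

View pics/s2.png

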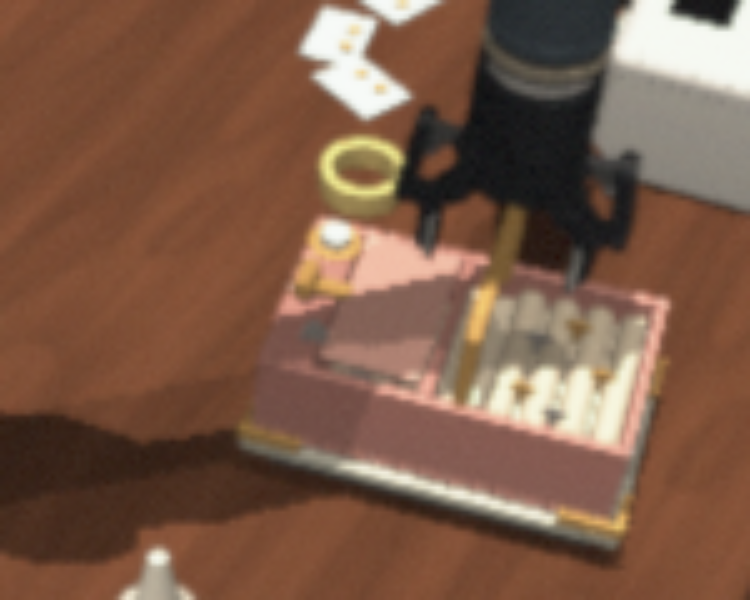

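The picture shows the open fingers (430,230) and (575,270) straddling the brass bar near (510,215), with clearance below. I'll grip and lift.

Run:
```python
from rig import *
from h import *
print(command_gripper(0.0,60))
s=sense();print(s['time_s'],s['position'],s['finger_gap'],s['wrist_force'])
p=s['position'];np.save('pg.npy',p)
move_l([p[0],p[1],p[2]+.02],feed=.04)
move_l([p[0],p[1],p[2]+.115],feed=.1);sleep(.3)
s=sense();print(s['time_s'],s['position'],s['finger_gap'],s['wrist_force'],s['ft_torque'])
for n in("scene","top"):
    im,d=camera(n);pp=camera_params(n);np.savez(f'{n}3.npz',im=im,d=d,**pp)
    c=im[70:220,210:370] if n=='scene' else im[90:240,110:270]
    cv2.imwrite(f'pics/{n}3.png',cv2.resize(c[:,:,::-1],None,fx=4,fy=4))
```

```text
False
5.5333 [0.62268916 0.25140054 0.18615086] 0.010002155895679196 [-1.6229559  -1.12418635  2.44307033]
7.5833 [0.62260242 0.25134196 0.30071452] 0.009773852304657939 [-0.03937303 -1.16325003 -8.71257162] [-0.01132877 -0.07186145 -0.00274577]
```

View pics/scene3.png

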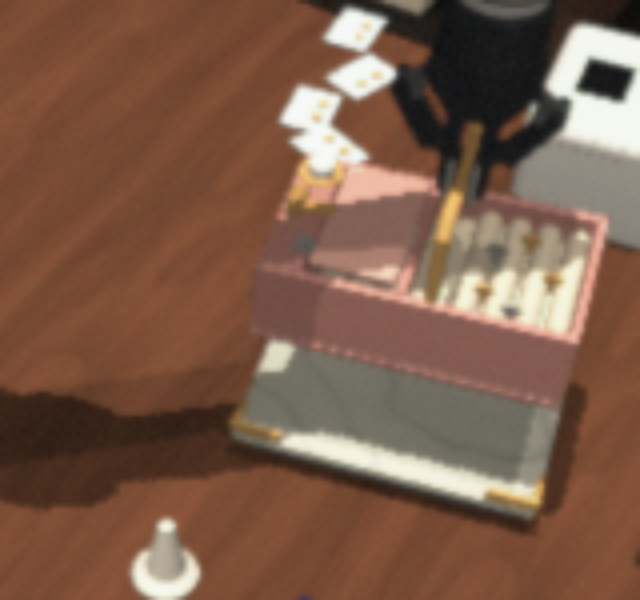

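View pics/top3.png

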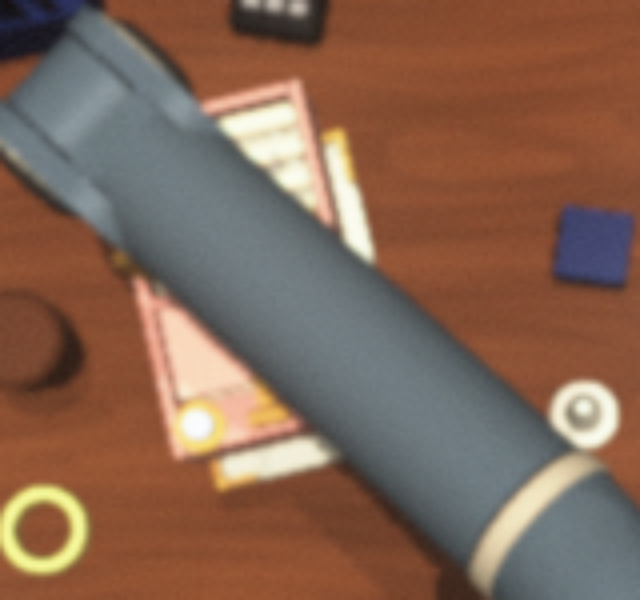

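The case hangs level with the lid shut, about 115 mm above the stand. Next I carry it over the mat.

Run:
```python
from rig import *
from h import *
pg=np.load('pg.npy');t=mat+.012*dirv(ym)[:2];R=Rz(dirv(ym))
s=sense();move_l([*t,s['position'][2]],R,feed=.13);sleep(.2)
s=sense();print(s['time_s'],s['position'],s['wrist_force'])
zt=pg[2]-.032
move_l([*t,zt+.02],feed=.1)
im,d=camera("scene");cv2.imwrite('pics/s4.png',cv2.resize(im[170:350,140:340,::-1],None,fx=3,fy=3))
f0=sense()['wrist_force'].copy() if hasattr(sense()['wrist_force'],'copy') else sense()['wrist_force']
r=move_l([*t,zt-.001],feed=.02,until_force=4);s=sense();print(r,s['position'],zt,s['wrist_force'],s['time_s'])
im,d=camera("scene");cv2.imwrite('pics/s5.png',cv2.resize(im[170:350,140:340,::-1],None,fx=3,fy=3))
```

```text
11.5167 [ 0.62013623 -0.20093435  0.30099245] [-0.66799026 -0.7727908  -8.58761623]
True [ 0.62034626 -0.20104089  0.15410502] 0.1541508634465998 [ 0.07491844 -0.21291362  7.5725499 ] 13.925
```

View pics/s4.png

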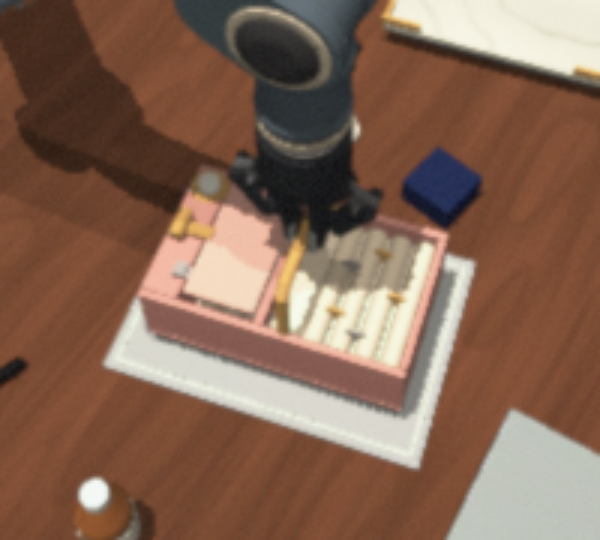

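View pics/s5.png

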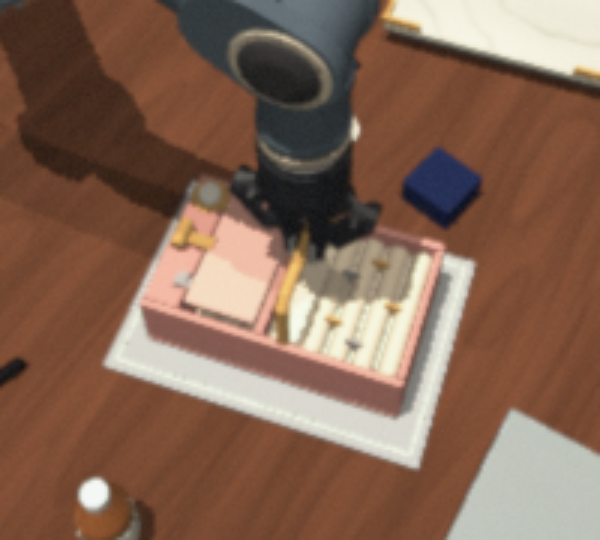

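```bash
python3 - <<'E'
from rig import *
from h import *
command_gripper(.085);s=sense();p=s['position'];print(s['time_s'],s['finger_gap'],s['wrist_force'])
move_l([p[0],p[1],p[2]+.12],feed=.15)
movep([.55,.1,.3],Rz(dirv(ym)))
command_gripper(0.0,40)
s=sense();print(s['time_s'],s['finger_gap'],s['wrist_force'],s['position'])
for n in("scene","top"):
    im,d=camera(n);pp=camera_params(n);np.savez(f'{n}6.npz',im=im,d=d,**pp)
    c=im[170:350,140:340] if n=='scene' else im[90:240,210:410]
    cv2.imwrite(f'pics/{n}6.png',cv2.resize(c[:,:,::-1],None,fx=4 if n=='top' else 3,fy=4 if n=='top' else 3))
E
python3 - <<'E'
from h import *
z=load('top6.npz');P=cloud(z)
for a,b in((.065,.095),(.145,.165)):
    m=(P[...,2]>a)&(P[...,2]<b)&(abs(P[...,0]-.61)<.15)&(abs(P[...,1]+.2)<.12)
    print(a,cv2.minAreaRect(P[m][:,:2].astype(np.float32)),np.median(P[m][:,2]))
E
```

```text
14.6917 0.08479574421647669 [-0.33289335  0.08762894 -0.84237812]
17.5917 -0.00034303225866305035 [ 0.08943667  0.05296811 -0.29676698] [0.54997337 0.1000522  0.30003698]
0.065 ((0.6098424196243286, -0.20333576202392578), (0.2505440413951874, 0.15100125968456268), 14.174781799316406) 0.08063211026333073
0.145 ((0.6213424801826477, -0.1998821198940277), (0.01304459385573864, 0.14078624546527863), 13.912421226501465) 0.15353864295440212
```

View pics/scene6.png

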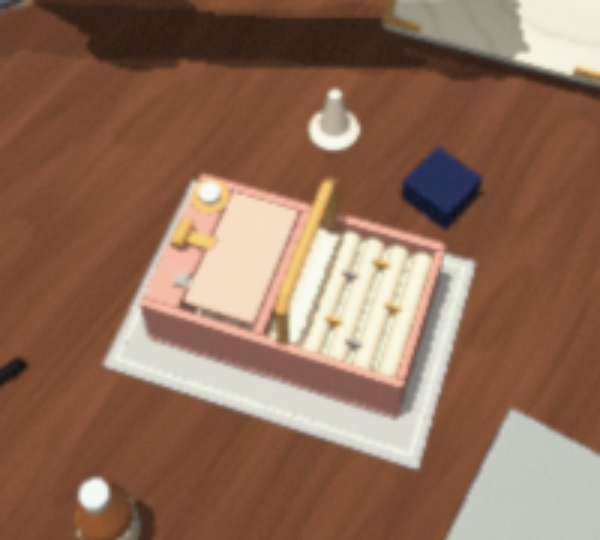

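View pics/top6.png

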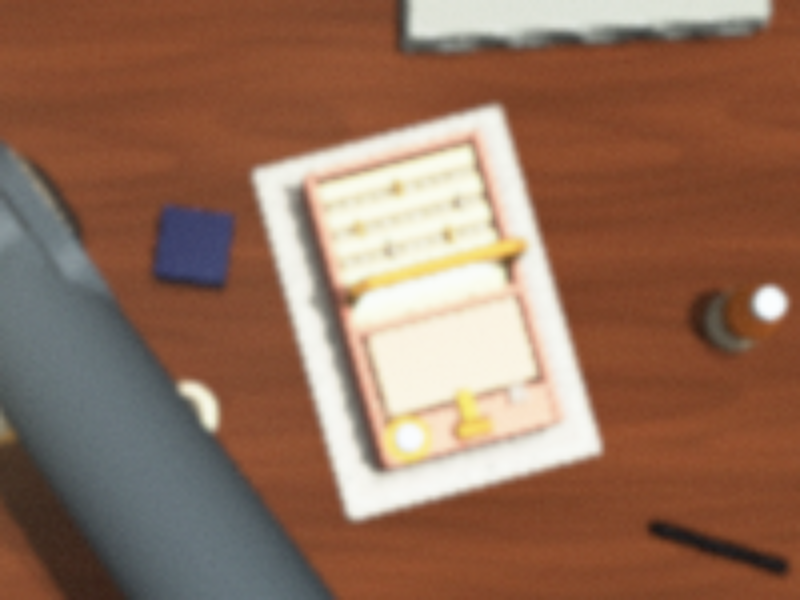

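```bash
cat >> h.py <<'E'
case=np.array([.6098,-.2033]);ex=dirv(np.deg2rad(14.17));ey=dirv(np.deg2rad(104.17));ez=np.array([0,0,1.])
def cw(x,y,z): return np.array([*case,.004])+x*ex+y*ey+z*ez
E
python3 - <<'E'
from rig import *
from h import *
z=load('top6.npz');im=z['im'];P=cloud(z)
b=cw(-.106,.052,.085);print('pred',b,px(z,b))
hsv=cv2.cvtColor(im,cv2.COLOR_RGB2HSV);m=np.zeros(im.shape[:2],bool);m[190:210,303:322]=((hsv[...,1]<40)&(hsv[...,2]>200))[190:210,303:322]
print('seen px',np.argwhere(m).mean(0)[::-1],m.sum(),np.median(P[m],0))
d=-ez-.2*ey;d/=np.linalg.norm(d);R=Rz(ex,d)
tip=b-.004*ey
for h in(.06,.012): 
    p=tip+h*ez-.025*d;print(p,inverse_kinematics(p,R))
movep(tip+.06*ez-.025*d,R)
s=sense();print(s['time_s'],s['position'],np.round(s['joint_pos'],2))
move_l(tip+.012*ez-.025*d,R,feed=.1)
for n in["scene"]:
    im,dd=camera(n);cv2.imwrite('pics/s7.png',cv2.resize(im[170:350,140:340,::-1],None,fx=4,fy=4)[:600])
s=sense();print(s['time_s'],s['position']+.025*s['tcp_rot'][:,0],s['wrist_force'])
E
```

```text
pred [ 0.4942956  -0.17883094  0.089     ] [312.0095197  198.46658595]
seen px [313.09016393 201.75409836] 122 [ 0.47965512 -0.18341142  0.01209143]
[ 0.49407457 -0.17795551  0.17351452] [ 0.88131778  0.42233247 -0.88609991  2.00624224  0.66678582  0.91362302
 -0.13418482]
[ 0.49407457 -0.17795551  0.12551452] [ 0.81607121  0.48388309 -0.8153356   2.04805959  0.75420439  0.83565156
 -0.22368256]
18.8833 [ 0.49544994 -0.1765178   0.17441435] [ 0.88  0.42 -0.89  2.    0.67  0.91 -0.13]
19.5667 [ 0.495992   -0.18241042  0.10155664] [ 0.40282055  0.6870625  -0.1548871 ]
```

View pics/s7.png

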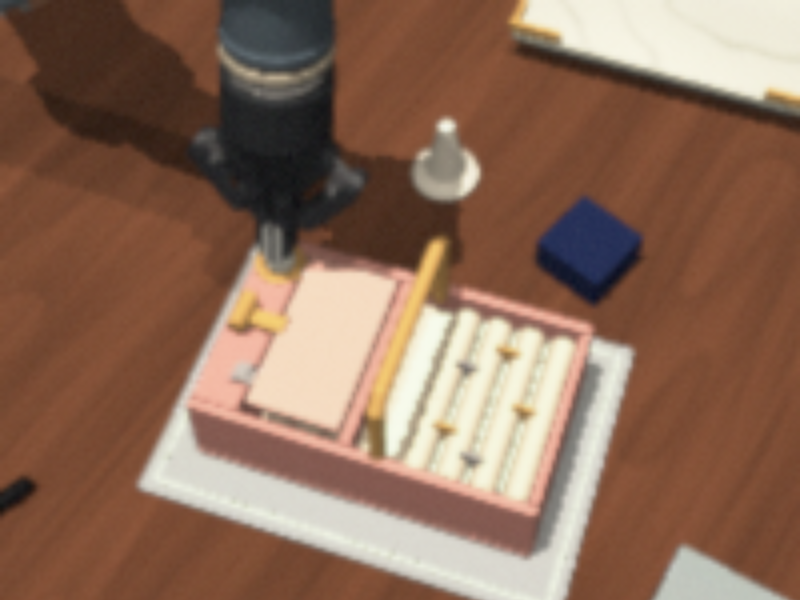

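The closed fingertips sit right over the button (275,265 in the crop). The predicted button pixel also agrees to about 1 px. Pressing now.

Run:
```python
from rig import *
from h import *
s=sense();p=s['position'];f0=np.array(s['wrist_force'])
r=move_l(p-.0195*ez,feed=.02,until_force=4.5)
s=sense();print(r,s['time_s'],(s['position']+.025*s['tcp_rot'][:,0]),np.array(s['wrist_force'])-f0)
sleep(.5)
im,dd=camera("scene");cv2.imwrite('pics/s8.png',cv2.resize(im[170:350,140:340,::-1],None,fx=4,fy=4)[:600])
```

```text
True 20.3167 [ 0.49568376 -0.18268404  0.08547658] [-1.20036843 -0.75365735  4.99477627]
```

View pics/s8.png

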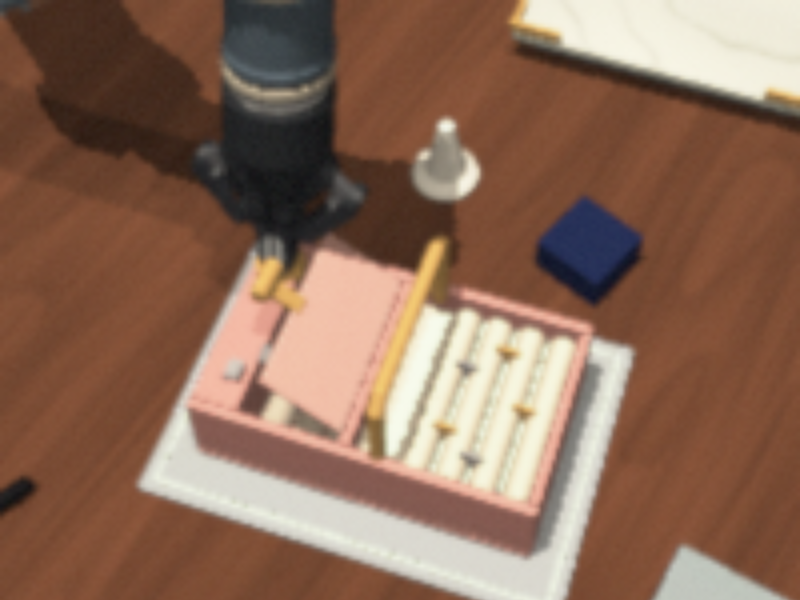

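The lid has popped up, with its knob at about (268,278) in the crop. I'll retract and measure it.

Run:
```python
from rig import *
from h import *
s=sense();p=s['position'];d=s['tcp_rot'][:,0]
move_l(p-.03*d-.005*ex+.01*ey,feed=.1)
move_l(p-.03*d+.12*ez+.12*ey,Rz(-ey),feed=.2)
movep([.47,.08,.33],Rz(-ey));command_gripper(.05,20)
s=sense();print(s['time_s'],np.round(s['joint_pos'],2))
for n in("scene","top"):
    im,dd=camera(n);pp=camera_params(n);np.savez(f'{n}9.npz',im=im,d=dd,**pp)
    c=im[170:350,140:340] if n=='scene' else im[90:240,210:410]
    cv2.imwrite(f'pics/{n}9.png',cv2.resize(c[:,:,::-1],None,fx=4 ,fy=4)[:600])
    P=cloud(dict(im=im,d=dd,**pp));L=np.stack([(P-np.array([*case,.004]))@a for a in(ex,ey,ez)],-1)
    # lid points: local x between -.13,-.018, y within
    m=(L[...,0]>-.12)&(L[...,0]<-.022)&(abs(L[...,1])<.062)&(L[...,2]>.083)&(L[...,2]<.18)
    q=L[m];th=np.arctan2(q[:,2]-.0755-.003,-.018-q[:,0]);print(n,m.sum(),'theta med',np.median(th),np.percentile(th,[10,90]))
    k=m&(abs(L[...,1])<.016)&(np.hypot(L[...,2]-.0755,L[...,0]+.018)>.085)
    print('knob',k.sum(),np.median(L[k],0),L[k].min(0),L[k].max(0))
    for t in(np.median(th),):
        kn=cw(-.018-.0954*np.cos(t+.0944),0,.0755+.0954*np.sin(t+.0944));print(kn,px(dict(im=im,**pp),kn))
```

```text
24.2833 [ 0.51  0.15 -0.84  1.85  0.12  1.19 -1.7 ]
scene 945 theta med 0.668579264372605 [0.60777801 0.78771807]
knob 59 [-0.08930503  0.00104183  0.14054529] [-0.09820473 -0.01112601  0.12965542] [-0.08349132  0.01559441  0.14580144]
[ 0.52549243 -0.22458613  0.14542883] [207.12217677 240.28422048]
top 682 theta med 0.7084637627621442 [0.60810231 0.87822141]
knob 43 [-0.09091619  0.00080935  0.14352877] [-0.09718709 -0.01256015  0.13501279] [-0.08259033  0.01402229  0.14905445]
[ 0.52809445 -0.22392917  0.14812583] [328.63031899 185.41941351]
```

View pics/scene9.png

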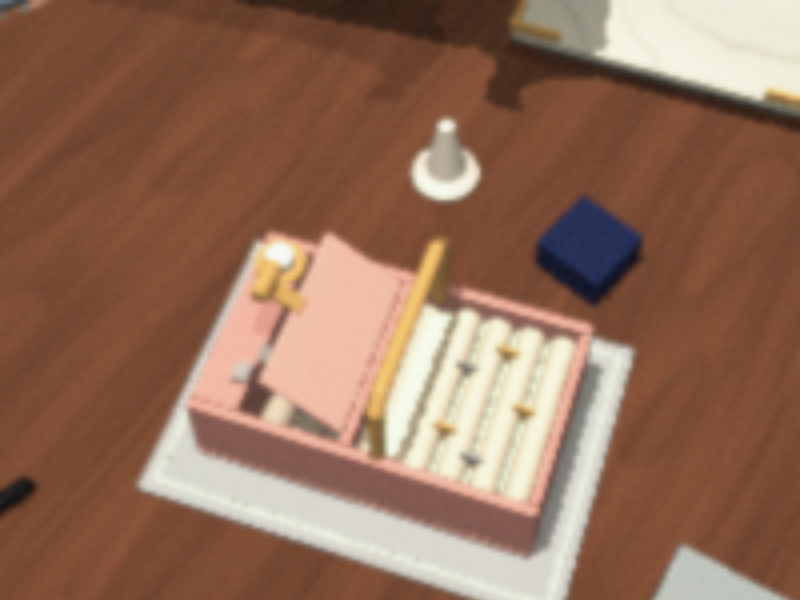

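View pics/top9.png

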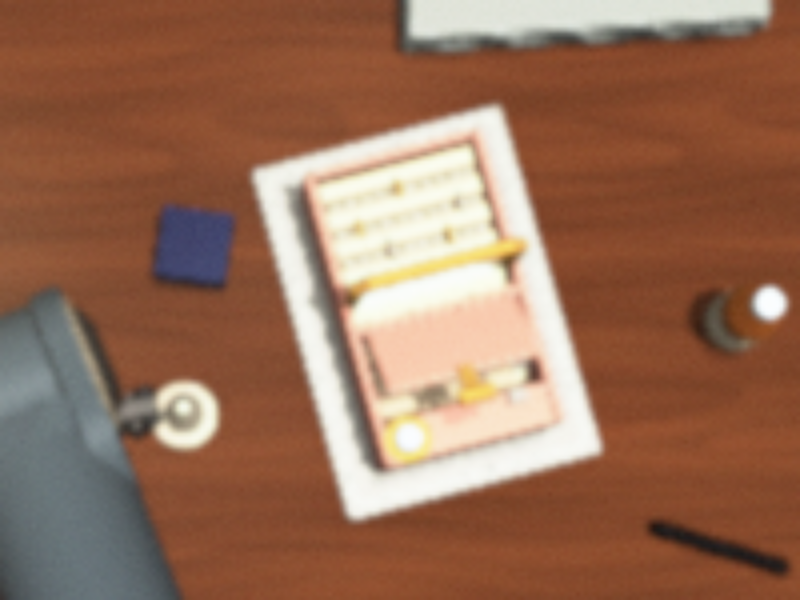

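Run:
```python
from rig import *
from h import *
R=Rz(-ey);k=cw(-.0907,.001,.1385);g=k+.014*ez
movep(g+.09*ez,R);s=sense();print(s['time_s'],s['position']-g)
r=move_l(g,R,feed=.1,until_force=3);s=sense();print(r,s['time_s'],s['position']-g,s['wrist_force'])
im,dd=camera("scene");cv2.imwrite('pics/s10.png',cv2.resize(im[170:290,140:290,::-1],None,fx=5,fy=5)[:600])
```

```text
25.6 [0.00069346 0.00202019 0.09068014]
False 26.65 [ 5.60774973e-04 -6.18300880e-05  6.74756247e-04] [-0.31101546  0.37552897  0.8585338 ]
```

View pics/s10.png

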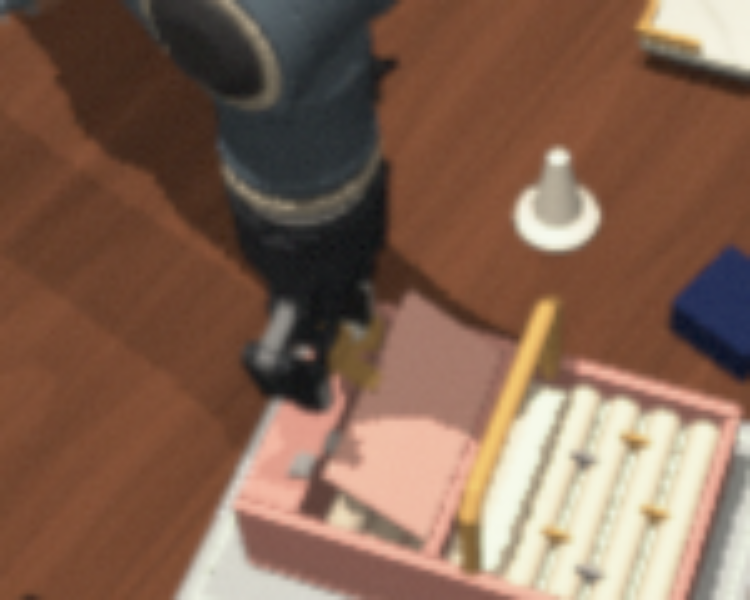

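Run:
```python
from rig import *
from h import *
im,dd=camera("scene");pp=camera_params("scene");z=dict(im=im,d=dd,**pp);np.savez('scene11.npz',**z)
s=sense();T=s['position'];R=s['tcp_rot'];c=cv2.resize(im[190:270,170:250,::-1],None,fx=7.5,fy=7.5,interpolation=cv2.INTER_CUBIC)
def dot(w,col):
    u=(px(z,w)-[170,190]+.5)*7.5-.5;cv2.circle(c,tuple(int(a) for a in u),4,col,-1)
for y in(-.014,.014):
    for t in(.55,.62,.69):dot(cw(-.018-.0954*np.cos(t+.0944),y+.001,.0755+.0954*np.sin(t+.0944)),(0,255,0) if t==.62 else (0,255,255))
for sgn in(1,-1):
    for w in(-.011,.011):
        for l in(-.005,.025-.008): dot(T+R@np.array([l,w,sgn*.025]),(255,0,0) if sgn>0 else (0,0,255))
cv2.imwrite('pics/s11.png',c)
P=cloud(z);L=np.stack([(P-np.array([*case,.004]))@a for a in(ex,ey,ez)],-1)
m=(L[...,2]>.115)&(L[...,2]<.19)&(abs(L[...,1])<.07)&(L[...,0]<-.06)&(L[...,0]>-.15)&(z['im'].max(-1)<80)
q=L[m];print(m.sum(),q.min(0),q.max(0))
for a in np.arange(.115,.19,.01):
    b=q[abs(q[:,2]-a)<.005]
    if len(b):print(round(a,3),len(b),np.percentile(b[:,:2],[5,95],axis=0).round(3).tolist())
```

```text
102 [-0.10029423 -0.05814542  0.1326255 ] [-0.07545321  0.05036047  0.18979704]
0.135 8 [[-0.092, 0.025], [-0.082, 0.028]]
0.145 12 [[-0.092, -0.034], [-0.079, 0.028]]
0.155 20 [[-0.089, -0.036], [-0.078, 0.03]]
0.165 12 [[-0.087, -0.002], [-0.079, 0.032]]
0.175 18 [[-0.088, -0.041], [-0.076, 0.036]]
0.185 32 [[-0.098, -0.058], [-0.076, 0.025]]
```

View pics/s11.png

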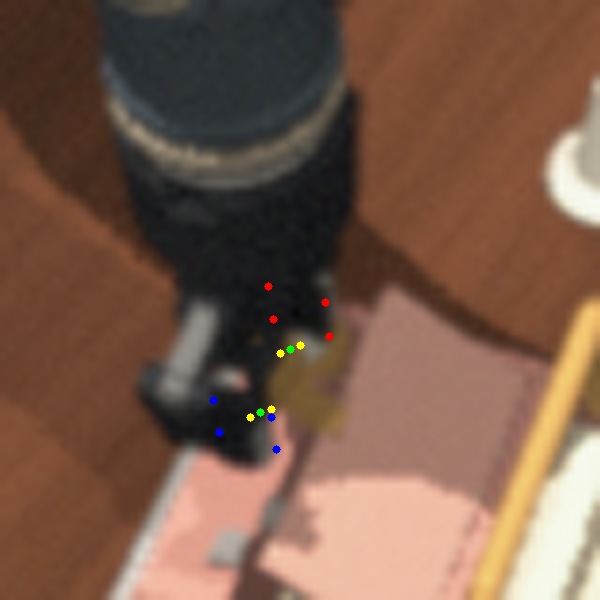

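Overlaying the model on this view, the pads (dots) match the fingers and the knob (green, 275,382) lies between them; the brass to the right at (340,400) is the neck. I'll close gently.

Run:
```python
from rig import *
from h import *
print(command_gripper(0.0,20));s=sense();print(s['time_s'],s['finger_gap'],s['position'],s['wrist_force'])
im,dd=camera("scene");cv2.imwrite('pics/s12.png',cv2.resize(im[190:270,170:250,::-1],None,fx=7.5,fy=7.5,interpolation=cv2.INTER_CUBIC))
```

```text
False
27.0667 0.026980045663251177 [ 0.5213395  -0.22427057  0.15676884] [-1.86149407  1.2202834   2.63632469]
```

View pics/s12.png

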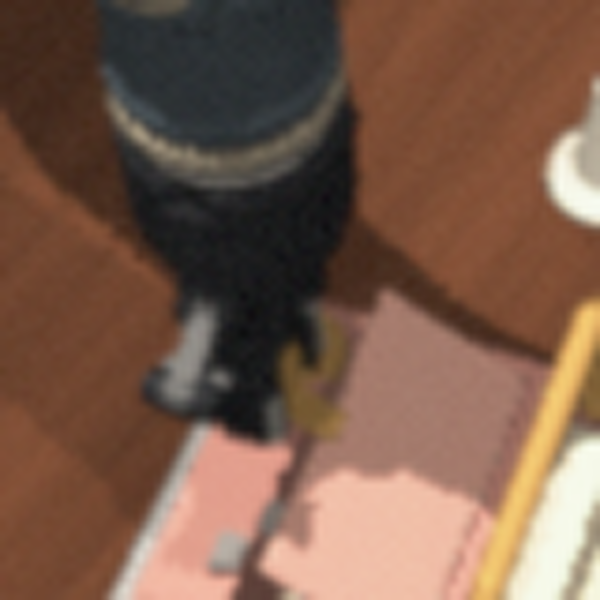

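Run:
```python
from rig import *
from h import *
s=sense();p0=np.array(s['position']);R=Rz(-ey);ph0=.704
kn=lambda f:.0954*(-np.cos(f)*ex+np.sin(f)*ez)
for f in np.linspace(ph0,1.36+.094,8)[1:]:
    move_l(p0+kn(f)-kn(ph0),R,feed=.06)
    s=sense();print(round(f-.094,2),round(s['time_s'],2),round(s['finger_gap'],4),np.round(s['wrist_force'],2),(s['position']-p0-kn(f)+kn(ph0)).round(4))
    if np.linalg.norm(s['wrist_force'])>12: print('stop');break
im,dd=camera("scene");cv2.imwrite('pics/s13.png',cv2.resize(im[150:270,150:300,::-1],None,fx=5,fy=5,interpolation=cv2.INTER_CUBIC))
```

```text
0.72 27.43 0.0273 [-1.57  0.96 -0.28] [0.0004 0.0001 0.0002]
0.82 27.75 0.0273 [-1.06  1.66 -1.86] [0.0006 0.0003 0.0003]
0.93 28.07 0.0273 [-0.02  2.67 -1.37] [0.0007 0.0003 0.0003]
1.04 28.38 0.0271 [-0.38  1.1  -1.78] [0.0005 0.0004 0.0002]
1.15 28.7 0.0275 [-0.53  1.92 -1.47] [0.0006 0.0004 0.0002]
1.25 29.02 0.0271 [-0.8   2.75 -1.2 ] [0.0004 0.0003 0.0002]
1.36 29.33 0.0272 [-2.28  3.52  0.99] [0.0002 0.0003 0.0002]
```

View pics/s13.png

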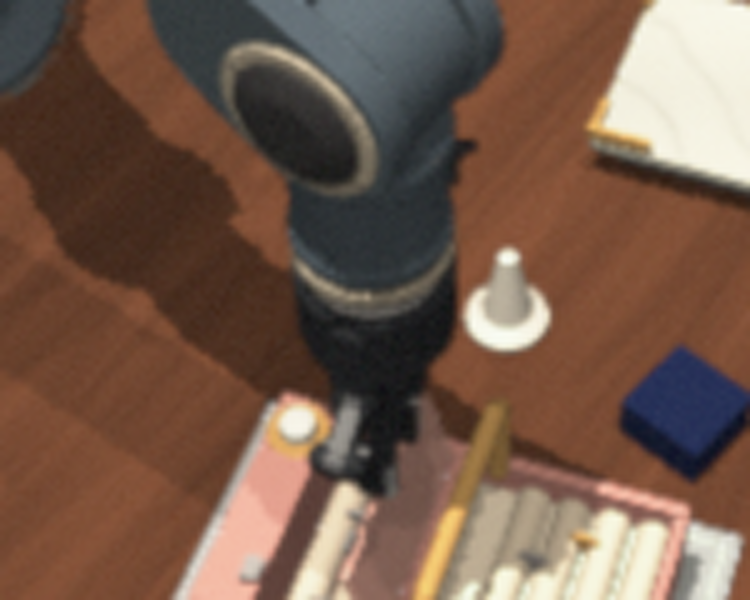

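The lid is following and is nearly upright beneath the fingers (375,470). I'll do the rest slowly, with a force limit for the end stop.

Run:
```python
from rig import *
from h import *
s=sense();p=np.array(s['position']);R=Rz(-ey)
kn=lambda f:.0954*(-np.cos(f)*ex+np.sin(f)*ez);c=p-kn(1.454)
for th in(1.43,1.5,1.57):
    f=th+.094
    r=move_l(c+kn(f),R,feed=.03,until_force=6);s=sense();print(th,r,round(s['time_s'],2),round(s['finger_gap'],4),np.round(s['wrist_force'],2))
    if r or np.linalg.norm(s['wrist_force'])>10:break
sleep(.2)
command_gripper(.045);s=sense();print(s['time_s'],s['finger_gap'],s['wrist_force'])
p=np.array(s['position']);move_l(p+.12*ez,feed=.12)
movep([.47,.1,.34],R)
for n in("scene","top"):
    im,dd=camera(n);pp=camera_params(n);np.savez(f'{n}14.npz',im=im,d=dd,**pp)
    q=im[170:350,140:340] if n=='scene' else im[90:240,210:410]
    cv2.imwrite(f'pics/{n}14.png',cv2.resize(q[:,:,::-1],None,fx=4 ,fy=4)[:600])
    P=cloud(dict(im=im,d=dd,**pp));L=np.stack([(P-np.array([*case,.004]))@a for a in(ex,ey,ez)],-1)
    m=(abs(L[...,0])<.12)&(abs(L[...,1])<.09)&(L[...,2]>.16);k=L[m];print(n,'knob pts',m.sum(),np.median(k,0),k.min(0),k.max(0))
    m=(L[...,2]>.065)&(L[...,2]<.081)&(abs(L[...,0])<.15)&(abs(L[...,1])<.1);print(cv2.minAreaRect(P[m][:,:2].astype(np.float32)))
print(sense()['time_s'])
```

```text
1.43 False 29.77 0.027 [-2.19  3.23  0.9 ]
1.5 False 30.14 0.0272 [-2.76  3.34  2.47]
1.57 False 30.52 0.0276 [-1.71  4.37  2.81]
31.0333 0.04500913137446791 [-0.15523928  0.42420793 -0.05073019]
scene knob pts 62 [-0.01327949 -0.000531    0.17457418] [-0.02072527 -0.0135953   0.16456694] [-0.00753202  0.01534208  0.17842026]
((0.6092047691345215, -0.20161840319633484), (0.250003457069397, 0.15343396365642548), 14.7170991897583)
top knob pts 47 [-0.01466095  0.00094323  0.1758421 ] [-0.02104963 -0.0145743   0.16812711] [-0.00679934  0.01283765  0.18351332]
((0.6104344129562378, -0.2044871747493744), (0.25073564052581787, 0.1510792225599289), 14.772976875305176)
33.5417
```

View pics/scene14.png

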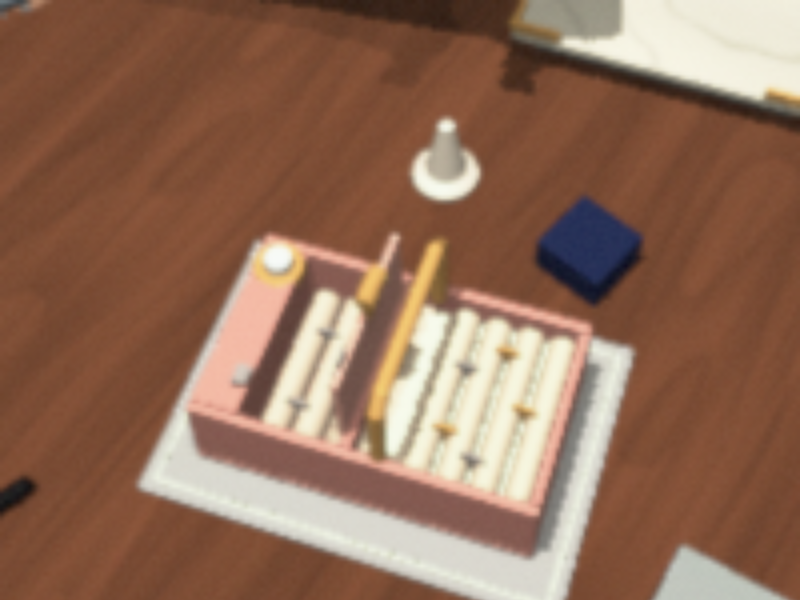

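View pics/top14.png

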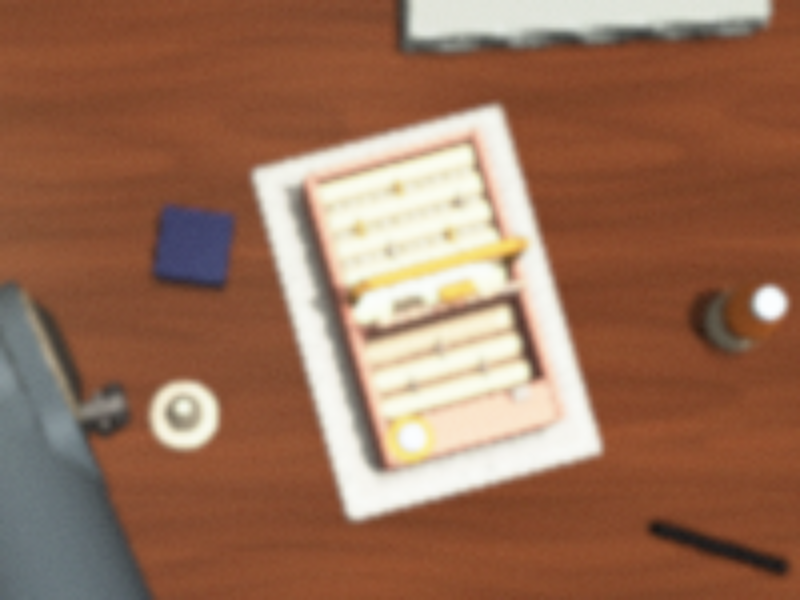

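Run:
```python
from rig import *
finish_job();print(sense()['time_s'])
```

```text
the job is handed in; nothing more can be done
the job is handed in; nothing more can be done
```

The case is on the mat with its lid standing open, and I handed the job in after about 34 s of the 64 s allowed. `finish_job` gives no verdict, so what follows is what I measured.

**What I did:**
- Gripped the case by the handle bar, carried it level about 115 mm above its stand, and set it down softly on the mat with the button end towards the robot.
- Pressed the button (about 5 N), and the lid popped up to about 0.62 rad.
- Pinched the knob ends (27 mm gap) and guided the lid back along its arc at about 0.6 rad/s, then about 0.3 rad/s for the last part. Forces stayed around 5 N. I then let go and backed off.

**Last checks:**
- **Placing:** the top camera puts the case centre 2 mm from the mat's, and the scene camera 2.5 mm. It is about 0.01 rad off square. After the set-down the rim and handle were at the expected heights for a case sitting flat.
- **Lid:** it stays up after release. From the knob's position I estimate 1.52 rad, past the required 1.38 but about 0.08 short of the 1.6 rad stop. I did not push it right onto the stop.
- **Bystanders:** the ring cone, gift box, bottle and marker look unmoved in the last pictures. The cup and tape roll were outside those views, and I did not re-measure any bystander's position.

No check failed. The one mismatch was an automatic reading of the button's pixel that had picked up the mat as well. I discarded it, because reading the same picture by eye matched the prediction to about 1 px.

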